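Load the reader and hold its spring shutter open at the mark

ROBOT

A 6-joint arm with a two-finger parallel gripper is mounted at the origin on the work surface. World frame = base frame: x ahead of the robot, y to its left, z up, the work surface at z = 0. Lengths are in m, angles in rad, forces in N, time in s.
With the tool pointing down it reaches from about 0.4 to 0.925 m from the base axis. Payload 12.5 kg.
Tool frame: the origin (TCP) lies at the very end of the fingers, on their centre line; the grasp point (between the pads) lies 19 mm behind it; z points along the fingers, y is the direction in which the jaws open and shut (so a half turn about z gives the same grasp; the last joint's range is limited). The gripper opens to 95 mm and grips with 3 to 60 N. Pads are 20 mm wide; open, the fingers measure 119 mm over their backs; the gripper's body (75 mm by 180 mm) begins 59 mm behind the grasp point.
Start: joints at [-1.221, 0.491, 1.559, -0, 1.092, -0.106], TCP at [0.275, -0.561, 0.215] pointing down, gripper open.
Joint ranges: [-3.1, 3.1], [-0.84, 2.19], [0.05, 2.79], [-1.13, 4.28], [0.06, 2.93], [-2.69, 2.69]. Speed limits (rad/s): [2.22, 2.22, 2.79, 3.14, 3.14, 3.14].

INTERFACE

Orientations are given as a unit quaternion [x, y, z, w].
In Python, from rig import arm, camera, workorder gives the robot as it stands.
- The arm moves only by the shell command python3 -m jog 'ROWS' [FORCE]. ROWS is JSON, a list of rows, each a list of 5 numbers: the shift along the tool's x, y, z in cm, then the turn about the tool's z in rad, then the opening, from 0 (shut) to 1 (fully open). A call has exactly 10 rows; each row shifts and turns the commanded pose from where the row before left it, along the tool's axes as they then stand; what a row does not reach is not made up. A row lasts 1/12 s, in which the tool goes at most 41.7 mm and 7.16 degrees, less where a joint would pass 70% of its speed; a pose out of reach is approached as far as the arm can. A call is refused whole if a number of a shift passes 4.17 or a number of a turn 0.125, either way. A call with a gripper value outside its range is refused whole. The fingers move at their own pace and stop on an object; FORCE is the grip in N (left out, the last holds). Time passes only in rows, so rows that do not move let the fingers close, or fill a call up. It gives the time, the measured TCP pose, the force and the opening at its end, in the units of the state.
- arm.state(): the state, without advancing time (a new reading comes with each control period).
- camera(name): name is "scene" or "top" or "wrist"; returns a dict with "pixels" (400x640x3 uint8, red, green, blue), "K" (3x3 intrinsics, pixels), "k1" (the pictures are not rectified: a ray, as slopes to the right and down, at radius r is drawn at 1 + k1 r^2 times it, then the intrinsics apply), "T" (4x4, takes a point from camera to world coordinates). Camera axes: x right, y down, z forward; pixel columns grow to the right and rows downward; lengths in m; the calibration is good to about 2 mm. A picture is of the moment at which its call begins. There is no depth.
- workorder.sign_off(): hands the job in, once; it reports no verdict.
The state is a dict: "clock": time; "joint_pos": joint angles; "qvel": joint speeds; "joint_torque": joint torques, N m; "eef_pos": TCP position; "tcp_rot": TCP orientation; "force": force on the tool from outside, world axes, zero at the start; "torque": the same for the moment, N m; "width": opening from 0.0 (shut) to 1.0 (fully open).
Only numpy, scipy, OpenCV 4.12 (cv2) and the standard library are available. Lean on these libraries where they do the work, as an engineer would, in place of code of your own. Each camera call takes 0.05 s, during which the arm holds its last target. There are 200 camera calls.

TASK

Put both tabbed cassettes upright into the two pockets of the sample reader, each turned so that its tab drops into the keyway of its pocket, and fully home on the pocket floor (either cassette in either pocket). Then take the black grip of the spring-return shutter, pull it out until the middle of the grip is in line with the pair of steel pointers, and finish while holding it there: do not let go, it springs shut. Leave the vials, rack, bottle and spatula where they are.

Things in the scene. Friction and masses are not known exactly. Their poses are not given: they have to be found in the camera images.
- reader: Fixed sample reader, origin on the bench, -x out of its front (roughly to the robot), yaw within 0.22 rad. White deck: x -60 to 100 mm, 320 mm wide (y), top 44 mm above the bench, two pockets in its +y half; grey head 85 mm high behind (x 55 to 130). In front, at y = -70, an aluminium apron (x -190 to -60, 100 wide, 12 high) with the shutter slide and pointers.
- pocket0 (a point): Centre of the floor of the pocket nearer the middle, reader (0, 55, 20) mm, reader's axes. The pocket is 42 mm along x, 28 mm along y, 24 mm deep from the deck top, with a full-depth keyway 13 mm wide that runs 12 mm further towards the reader's front (-x).
- pocket1 (a point): Centre of the floor of the outer pocket, reader (0, 125, 20) mm; same shape and axes as pocket0, keyway also at -x.
- cassette_a: Grey upright loose cassette, any yaw, 40 to 85 g: block 36 mm (its x) by 22 mm (y) by 54 mm tall, with a full-height tab 8 mm wide, 8 mm long in the middle of its -x end; two amber windows on top. Origin: centre of the block's underside, tab not counted, z up. Fits a pocket with 2.5 to 3 mm play all round, only with the tab in the keyway; seated, it stands 30 mm above the deck.
- cassette_a_tab (a point): A point in the tab of cassette_a, 22 mm from the block's centre along its -x and 27 mm up.
- cassette_b: A second cassette, identical to cassette_a.
- cassette_b_tab (a point): A point in the tab of cassette_b, 22 mm from the block's centre along its -x and 27 mm up.
- shutter: Spring-return slide: a steel bar 32 mm wide, top 22 mm above the bench, coming out of the deck's front along reader -x, with an upright black grip on it. Origin at bench level under the grip, reader's axes; closed it is at reader (-95, -70, 0) mm. Travels 90 mm to its end stop; the spring pulls back with about 5 N closed, 0.6 N more per 10 mm. No latch.
- grip (a point): Middle of the part of the black grip to be held, 62 mm above the bench. The grip is a flat-sided upright block, 24 mm along the pull (reader x), 16 mm across (reader y), from 36 to 80 mm above the bench, on a 12 mm stem.
- pointers: The mark: two fixed steel pointers on the apron, one each side of the slide (21 to 42 mm off its centre line), tips facing each other; tops 30 mm above the bench. Origin midway between the tips, 12 mm above the bench, reader's axes. 40 to 65 mm further out than the closed grip, short of the end stop.
- vial_a: amber screw-cap vial standing upright, 22 mm across, 44 mm tall; origin at the centre of its underside; a bystander, in front of the reader's deck.
- vial_b: amber screw-cap vial standing upright, 22 mm across, 44 mm tall; origin at the centre of its underside; a bystander, left of the reader.
- spatula: steel lab spoon lying on the bench right of the reader, 170 mm long; a bystander
- vial_rack: blue vial rack, 210 by 100 mm, 60 mm high with its vials, on the right; origin at the centre of its underside; a bystander
- reagent_bottle: round bottle with a blue cap, 56 mm across, 120 mm tall, left of the reader; origin at the centre of its underside; a bystander
Mind the look-alikes: they are no part of the job. What is shaped like the cassette_a but blue is not meant.

How it is judged:
On the way, in this order (a step that is already met when the one before it is completed fails the run):
1. both cassettes are home in the pockets, tabs in the keyways (((horizontal distance between cassette_a and pocket0 below 0.006 m and z of cassette_a in the frame of pocket0 below 0.004 m and angle between each of cassette_a, cassette_b's own z axis and vertical below 0.1 rad and x of cassette_a_tab in the frame of pocket0 below -0.015 m and horizontal distance between cassette_b and pocket1 below 0.006 m and z of cassette_b in the frame of pocket1 below 0.004 m and x of cassette_b_tab in the frame of pocket1 below -0.015 m) or (horizontal distance between cassette_a and pocket1 below 0.006 m and z of cassette_a in the frame of pocket1 below 0.004 m and angle between each of cassette_a, cassette_b's own z axis and vertical below 0.1 rad and x of cassette_a_tab in the frame of pocket1 below -0.015 m and horizontal distance between cassette_b and pocket0 below 0.006 m and z of cassette_b in the frame of pocket0 below 0.004 m and x of cassette_b_tab in the frame of pocket0 below -0.015 m))), for 0.2 s.
2. the shutter is held out with its grip in line with the pointers (x of grip in the frame of pointers between -0.006 and 0.006 m and contact force between the fingers and shutter above 2 N), for 0.3 s.
At the end, for the whole second after the job is handed in: Each pocket holds one cassette, upright, tab in the keyway, on the pocket floor (within 6 mm of the pocket's centre and 4 mm of its floor); the fingers hold the shutter still (more than 2 N on it) with the grip's middle within 6 mm of the line between the pointers' tips, along the pull (all of step 2 and ((horizontal distance between cassette_a and pocket0 below 0.006 m and z of cassette_a in the frame of pocket0 below 0.004 m and angle between each of cassette_a, cassette_b's own z axis and vertical below 0.1 rad and x of cassette_a_tab in the frame of pocket0 below -0.015 m and horizontal distance between cassette_b and pocket1 below 0.006 m and z of cassette_b in the frame of pocket1 below 0.004 m and x of cassette_b_tab in the frame of pocket1 below -0.015 m) or (horizontal distance between cassette_a and pocket1 below 0.006 m and z of cassette_a in the frame of pocket1 below 0.004 m and angle between each of cassette_a, cassette_b's own z axis and vertical below 0.1 rad and x of cassette_a_tab in the frame of pocket1 below -0.015 m and horizontal distance between cassette_b and pocket0 below 0.006 m and z of cassette_b in the frame of pocket0 below 0.004 m and x of cassette_b_tab in the frame of pocket0 below -0.015 m)) and linear speed of shutter below 0.02 m/s); the arm keeps its last pose, push and grip.
It fails at once if a vial, the blue rack, the bottle or the spatula is displaced by more than 30 mm (distance of any of vial_a, vial_b, spatula, vial_rack, reagent_bottle from where it was at the start of the episode above 0.03 m).
It also fails if it takes over 69 s, if anything falls off the work surface, if the arm or the gripper's body presses on something with over 40 N, if the wrist force passes 120 N, or if a joint passes its speed limit or range.

## Working session

There is one attempt and no reset: what is moved stays moved. The work goes in short steps, Python scripts to look and compute and a shell command to move; the robot and the scene stay as the last step left them, time stands still between calls to the robot, and variables do not carry over. Pictures are saved under pics/ and viewed, about 8 in all and at most 12, crops included, and the job is handed in when it is done.

```bash
ls; mkdir -p pics; cat > h.py <<'E'
import numpy as np, cv2
from rig import arm, camera
def save(n,tag=''):
    c=camera(n); cv2.imwrite(f'pics/{n}{tag}.png',c['pixels'][:,:,::-1]); np.savez(f'pics/{n}{tag}.npz',**c); return c
def load(n): return dict(np.load(f'pics/{n}.npz'))
def ray(c,uv):
    K=np.array(c['K']);k=float(c['k1']);T=np.array(c['T'])
    p=cv2.undistortPoints(np.array(uv,float).reshape(-1,1,2),K,np.array([k,0,0,0,0.])).reshape(-1,2)
    d=np.c_[p,np.ones(len(p))]@T[:3,:3].T
    return T[:3,3],d
def plane(c,uv,z):
    o,d=ray(c,uv); return o+d*((z-o[2])/d[:,2])[:,None]
def proj(c,P):
    T=np.linalg.inv(np.array(c['T'])); r=cv2.Rodrigues(T[:3,:3])[0]
    return cv2.projectPoints(np.array(P,float).reshape(-1,1,3),r,T[:3,3].copy(),np.array(c['K'],float),np.array([float(c['k1']),0,0,0,0.]))[0].reshape(-1,2)
E
python3 - <<'E'
from h import *
print(arm.state())
for n in ['scene','top']:
    c=save(n);print(n,c['K'],c['k1'],c['T'])
E
```

```text
pics
{'clock': 0.0, 'joint_pos': array([-1.22058879e+00,  4.91569606e-01,  1.55945896e+00, -4.23317898e-05,
        1.09169931e+00, -1.05612487e-01]), 'qvel': array([ 0.00015071,  0.00067442,  0.00236766,  0.00077907, -0.00033402,
       -0.00102914]), 'joint_torque': array([ 2.48950535e-03, -6.12642288e+01, -2.58184201e+01,  6.93940488e-02,
        4.81785228e-02, -7.82958637e-05]), 'eef_pos': array([ 0.27504232, -0.56095002,  0.21405223]), 'tcp_rot': array([ 9.74138374e-01,  2.25951556e-01, -8.78818227e-05, -5.61082792e-04]), 'force': array([-0.29529452,  0.34326252,  1.05739708]), 'torque': array([ 0.000862  ,  0.00767261, -0.00326008]), 'width': 1.0035246573782872}
scene [[480.44970261   0.         318.72019431]
 [  0.         480.44970261 209.98628213]
 [  0.           0.           1.        ]] 0.0374503503569316 [[ 0.63710259  0.49004562 -0.59494166  1.26438754]
 [ 0.77056418 -0.4231672   0.47661344 -0.63055947]
 [-0.01819747 -0.76209239 -0.64721252  0.86962696]
 [ 0.          0.          0.          1.        ]]
top [[472.03660247   0.         318.89738647]
 [  0.         472.03660247 202.6319092 ]
 [  0.           0.           1.        ]] -0.09515123908762618 [[ 0.00792559 -0.98748743  0.15749846  0.30440271]
 [-0.99981672 -0.0050805   0.01845861 -0.07255078]
 [-0.01742747 -0.15761588 -0.98734671  1.43980729]
 [ 0.          0.          0.          1.        ]]
```

View pics/top.png

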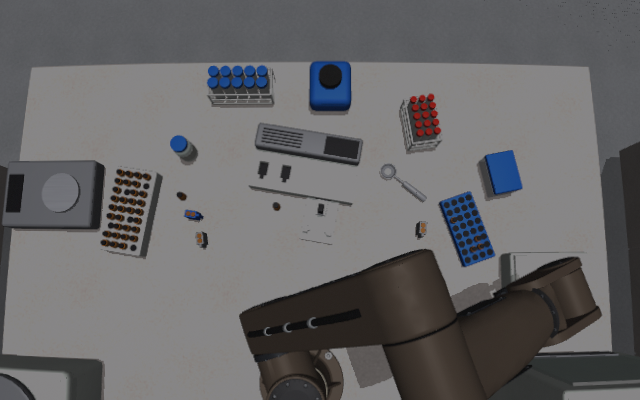

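View pics/scene.png

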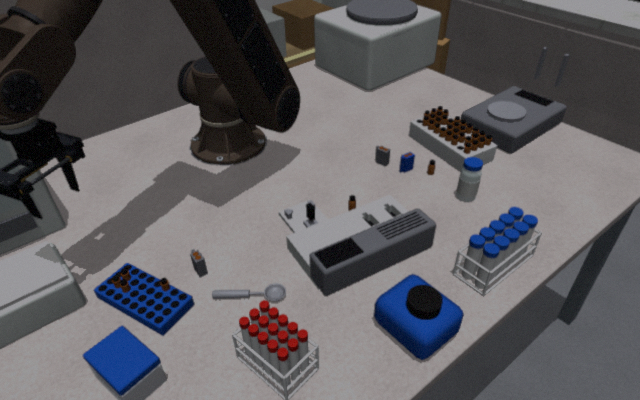

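The top view shows grey cassettes at about (201,240) and (422,229), and the blue look-alike at (193,214). The pockets are at (263,170) and (286,173), the grip at (320,209), the pointers at (306,232) and (329,234), and vial_a at (276,206). I'll zoom in with a composite.

```bash
python3 - <<'E'
from h import *
im=cv2.imread('pics/top.png')
def cr(x,y,w,h,s): return cv2.resize(im[y:y+h,x:x+w],None,fx=s,fy=s,interpolation=cv2.INTER_CUBIC)
a=cr(240,118,130,130,4.6)[:598,:598]
b=cr(185,222,33,33,6); d=cr(406,212,33,33,6)
e=np.zeros((598,200,3),np.uint8); e[:198,:198]=b; e[200:398,:198]=d
cv2.imwrite('pics/z1.png',np.hstack([a,e]))
c=load('top')
for n,uv,z in [('bl',(193,214),.054),('cas1',(201,238),.054),('cas2',(422,227),.054),('p1',(263,168),.044),('p0',(286,172),.044),('grip',(320,209),.08),('ptl',(306,232),.03),('ptr',(329,234),.03),('vial',(276,206),.044),('deckL',(250,187),.044),('deckR',(352,201),.044)]:
    print(n,plane(c,[uv],z)[0].round(4))
E
```

```text
bl [0.489  0.3304 0.054 ]
cas1 [0.4173 0.3028 0.054 ]
cas2 [ 0.4542 -0.3516  0.054 ]
p1 [0.6329 0.1245 0.044 ]
p0 [0.6206 0.0541 0.044 ]
grip [ 0.5026 -0.0505  0.08  ]
ptl [ 0.4399 -0.0082  0.03  ]
ptr [ 0.4344 -0.0772  0.03  ]
vial [0.5162 0.0821 0.044 ]
deckL [0.5739 0.1624 0.044 ]
deckR [ 0.5325 -0.1455  0.044 ]
```

View pics/z1.png

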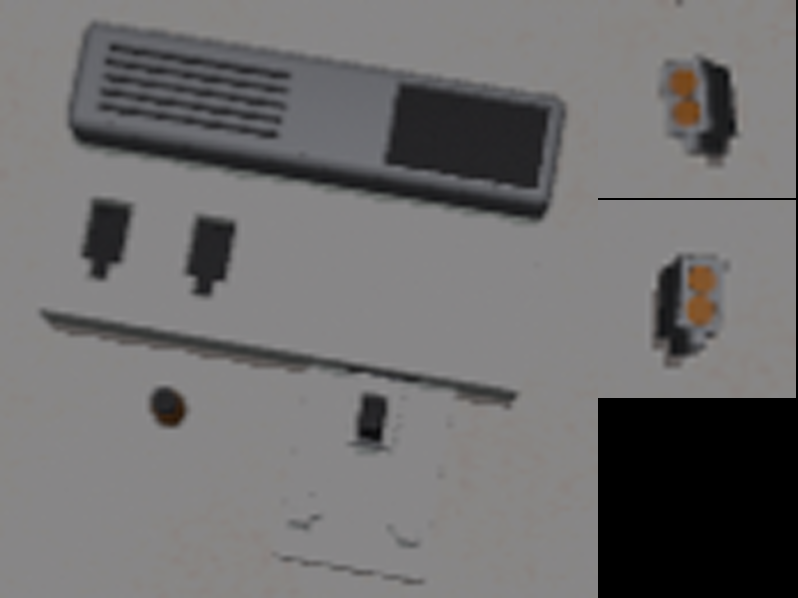

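The keyways point toward the robot and the reader yaw is about -0.13. The amber windows run roughly along world x. Tab ends aren't clear yet, so I'll measure the windows and pockets more precisely.

```bash
python3 - <<'E'
from h import *
for n in ['top','scene']:
    c=load(n); im=c['pixels'].astype(int); R,G,B=im[...,0],im[...,1],im[...,2]
    m=((R>120)&(R-B>50)&(G>60)&(G<R-15)).astype(np.uint8)
    k,l,s,ce=cv2.connectedComponentsWithStats(m)
    for i in range(1,k):
        if s[i,4]>5: print(n,ce[i].round(1),s[i,4],plane(c,[ce[i]],.054)[0].round(4),im[int(ce[i][1]),int(ce[i][0])])
c=load('top'); g=cv2.cvtColor(c['pixels'],cv2.COLOR_RGB2GRAY)
m=np.zeros_like(g); m[158:185,254:298]=(g[158:185,254:298]<75)
k,l,s,ce=cv2.connectedComponentsWithStats(m)
for i in range(1,k):
    if s[i,4]>10: print('dark',ce[i],s[i],plane(c,[ce[i]],.044))
im=cv2.imread('pics/scene.png')
cr=lambda x,y,w,h,s: cv2.resize(im[y:y+h,x:x+w],None,fx=s,fy=s,interpolation=cv2.INTER_CUBIC)
cv2.imwrite('pics/z2.png',np.hstack([cr(365,138,50,40,8),cr(180,242,40,40,8)]))
E
```

```text
top [422.8 224.7] 12 [ 0.4611 -0.354   0.054 ] [130  84  43]
top [422.5 229.7] 14 [ 0.4461 -0.3529  0.054 ] [130  85  45]
scene [442.4  41.4] 34 [-0.0084  1.1032  0.054 ] [130 102  70]
dark [262.53846154 168.82905983] [258 162  10  17 117] [[0.63029203 0.12582062 0.044     ]]
dark [285.25210084 172.3697479 ] [281 165  10  17 119] [[0.61945822 0.05632088 0.044     ]]
```

View pics/z2.png

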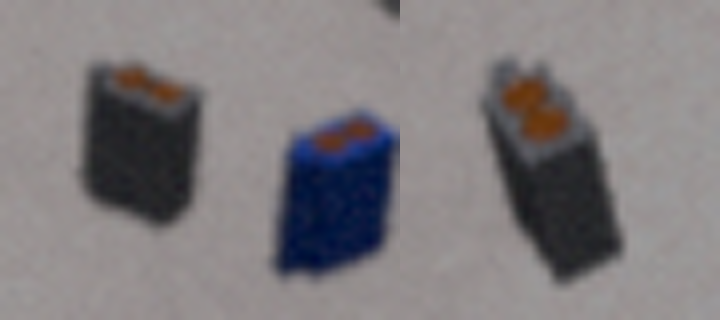

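Both tabs seem to be on the robot side (-x), clearly so for the right cassette at y=-0.35. I'll go above that one and check with the wrist camera.

```bash
cat >> h.py <<'E'
from scipy.spatial.transform import Rotation as Ro
def head(s=None):
    s=s or arm.state(); x=Ro.from_quat(s['tcp_rot']).as_matrix()[:,0]; return np.arctan2(x[1],x[0])
def go(x,y,z,h=None):
    "shift in cm in present tool axes, then turn"
    s=arm.state(); M=Ro.from_quat(s['tcp_rot']).as_matrix()
    print('clk',round(s['clock'],2),'pos',s['eef_pos'].round(4),'head',round(head(s),3),'F',s['force'].round(1),'w',round(s['width'],3))
    print('shift cm',(M.T@(np.array([x,y,z])-s['eef_pos'])*100).round(2), 'turn',None if h is None else round((head(s)-h+np.pi)%(2*np.pi)-np.pi,3))
E
python3 -m jog '[[3.6,-1.5,0,0,1],[3.6,-1.5,0,0,1],[3.6,-1.5,0,0,1],[3.6,-1.5,0,0,1],[3.6,-1.5,0,0,1],[3.6,-1.5,0,0.12,1],[0,0,0,0.12,0.6],[0,0,0,0.12,0.6],[0,0,0,0.12,0.6],[0,0,0,0.04,0.6]]' 25
python3 - <<'E'
from h import *
go(.45,-.353,.2,-.07)
c=save('wrist','1'); print(c['T'],c['K'],c['k1']); print(proj(c,[[.4536,-.3535,.054]]))
E
```

```text
clock: 0.93
eef_pos: [0.4292, -0.3855, 0.2144]
tcp_rot: [0.999, -0.034, -0.0, -0.0]
force: [-0.1, -0.2, -0.9]
width: 0.779
clk 0.93 pos [ 0.4292 -0.3855  0.2144] head -0.068 F [-0.1 -0.2 -0.9] w 0.779
shift cm [ 1.86 -3.38  1.44] turn 0.002
[[-6.92125049e-02 -9.69330109e-01 -2.35815116e-01  4.94588840e-01]
 [-9.97601585e-01  6.70517744e-02  1.71795637e-02 -3.90780153e-01]
 [-8.40846382e-04  2.36438574e-01 -9.71646074e-01  3.83907792e-01]
 [ 0.00000000e+00  0.00000000e+00  0.00000000e+00  1.00000000e+00]] [[333.15703885   0.         319.23445866]
 [  0.         333.15703885 198.57761123]
 [  0.           0.           1.        ]] -0.01460598748873486
[[284.93264072 162.56946679]]
```

View pics/wrist1.png

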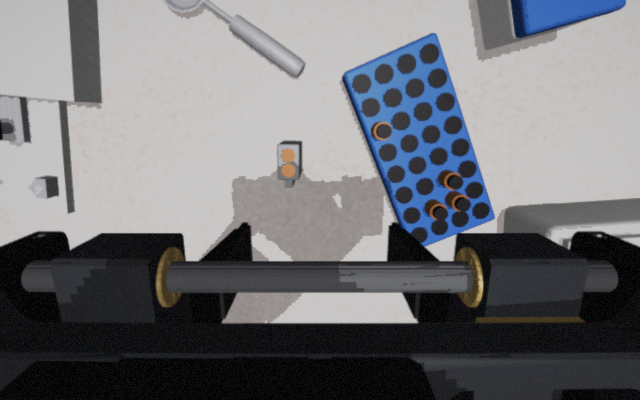

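Tab of the right cassette is at the bottom, (289,184), so toward -x. Its windows are at (288,155) and (288,170).

```bash
cat >> h.py <<'E'
def windows(tag,box):
    c=load(tag); im=c['pixels'].astype(int); R,G,B=im[...,0],im[...,1],im[...,2]
    m=((R>110)&(R-B>60)).astype(np.uint8); k=np.zeros_like(m); x,y,w,h=box; k[y:y+h,x:x+w]=m[y:y+h,x:x+w]
    n,l,s,ce=cv2.connectedComponentsWithStats(k); i=[j for j in range(1,n) if s[j,4]>15]
    P=plane(c,ce[i],.054); print(ce[i].round(1),s[i,4],P.round(4),'mid',P.mean(0).round(4))
    P=P[np.argsort(-P[:,0])]; d=P[0]-P[-1]; print('head(+x end first)',np.arctan2(d[1],d[0]).round(3),'sep',np.linalg.norm(d).round(4)); return P.mean(0)
E
python3 - <<'E'
from h import *
p=windows('wrist1',(265,135,50,60))
go(p[0],p[1],.1,None)
E
```

```text
[[287.9 155. ]
 [288.  170. ]] [141 144] [[ 0.4608 -0.3572  0.054 ]
 [ 0.4459 -0.3558  0.054 ]] mid [ 0.4534 -0.3565  0.054 ]
head(+x end first) -0.088 sep 0.015
clk 0.98 pos [ 0.429  -0.3856  0.2144] head -0.067 F [-0.1  0.3 -0.2] w 0.731
shift cm [ 2.24 -3.07 11.44] turn None
```

```bash
python3 -m jog '[[0.75,-1.02,3,0.02,0.6],[0.75,-1.02,3,0,0.6],[0.74,-1.03,3,0,0.6],[0,0,3,0,0.6],[0,0,3,0,0.6],[0,0,2,0,0.6],[0,0,1.4,0,0.6],[0,0,0,0,0.6],[0,0,0,0,0.2],[0,0,0,0,0]]' 25
python3 - <<'E'
from h import *
go(.4534,-.3565,.03,-.088)
E
```

```text
clock: 1.82
eef_pos: [0.4539, -0.3574, 0.0315]
tcp_rot: [0.999, -0.041, 0.0, 0.0]
force: [0.4, -0.5, -0.3]
width: 0.513
clk 1.82 pos [ 0.4539 -0.3574  0.0315] head -0.081 F [ 0.4 -0.5 -0.3] w 0.513
shift cm [-0.06 -0.08  0.15] turn 0.007
```

```bash
python3 -m jog '[[0,0,0.1,0,0],[0,0,0,0,0],[0,0,0,0,0],[0,0,0,0,0],[0,0,0,0,0],[0,0,0,0,0],[0,0,0,0,0],[0,0,-1,0,0],[0,0,-3,0,0],[0,0,-3,0,0]]' 25
python3 -m jog '[[0,0,-3,0,0],[0,-1,-3,0,0],[0.6,-3.6,-1,0,0],[0.6,-3.8,0,0,0],[0.6,-3.8,0,0,0],[0.6,-3.8,0,0,0],[0.6,-3.8,0,0,0],[0.6,-3.8,0,0,0],[0.6,-3.8,0,0,0],[0.6,-3.8,0,0,0]]'
python3 -m jog '[[0.6,-3.8,0,0,0],[0.6,-3.5,0,0,0],[0.6,-1.7,0,0,0],[0.6,0,0,0,0],[0,0,0,0.04,0],[0,0,0,0,0],[0,0,0,0,0],[0,0,0,0,0],[0,0,0,0,0],[0,0,0,0,0]]'
python3 - <<'E'
from h import *
go(.62,.056,.12,-.133)
c=save('wrist','2'); print(proj(c,[[.63,.125,.044],[.62,.056,.044]]))
E
```

```text
clock: 2.65
eef_pos: [0.453, -0.3565, 0.1]
tcp_rot: [0.999, -0.041, -0.001, -0.001]
force: [0.2, 1.1, -0.3]
width: 0.229
clock: 3.48
eef_pos: [0.5269, -0.0481, 0.1703]
tcp_rot: [0.999, -0.041, 0.0, 0.0]
force: [1.6, -0.5, -0.5]
width: 0.23
clock: 4.32
eef_pos: [0.5581, 0.0373, 0.1697]
tcp_rot: [0.998, -0.061, 0.0, 0.0]
force: [-0.8, 0.5, -0.6]
width: 0.231
clk 4.32 pos [0.5581 0.0373 0.1697] head -0.122 F [-0.8  0.5 -0.6] w 0.231
shift cm [ 5.91 -2.61  4.98] turn 0.011
[[207.99569355 123.83888982]
 [288.37813342 125.42824482]]
```

View pics/wrist2.png

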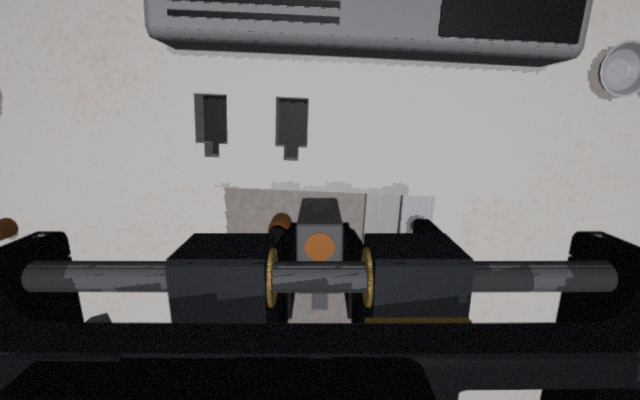

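The wrist view shows pocket0 spanning about (275–308, 97–147) with its keyway at (291,153), and pocket1 at about (210,120). The cassette is held square with its tab toward the robot. Next: the pocket rims on the z=44 mm plane.

```bash
cat >> h.py <<'E'
def pockets(tag,box,thr=130):
    c=load(tag); g=cv2.cvtColor(c['pixels'],cv2.COLOR_RGB2GRAY); x,y,w,h=box
    m=np.zeros_like(g); m[y:y+h,x:x+w]=(g[y:y+h,x:x+w]<thr)*255
    for q in cv2.findContours(m,cv2.RETR_EXTERNAL,cv2.CHAIN_APPROX_NONE)[0]:
        if cv2.contourArea(q)<400: continue
        P=plane(c,q.reshape(-1,2),.044)[:,:2]*1000
        (cx,cy),(a,b),an=cv2.minAreaRect(P.astype(np.float32))
        th=np.deg2rad(an); th=(th+np.pi/4)%(np.pi/2)-np.pi/4
        print('rect',round(cx,1),round(cy,1),round(a,1),round(b,1),'yaw',round(th,3))
        for t in (th,-.133):
            R=np.array([[np.cos(t),np.sin(t)],[-np.sin(t),np.cos(t)]]); L=P@R.T
            xm,xM=L[:,0].min(),L[:,0].max(); ym,yM=L[:,1].min(),L[:,1].max()
            key=L[L[:,0]<xm+8]; ctr=R.T@np.array([(xM-21+xm+12+21)/2,(ym+yM)/2])
            print(' t',round(t,3),'len',round(xM-xm,1),'(54) wid',round(yM-ym,1),'(28) ctr',ctr.round(1),'key off y',round((key[:,1].min()+key[:,1].max()-ym-yM)/2,1))
E
python3 - <<'E'
from h import *
g=cv2.cvtColor(load('wrist2')['pixels'],cv2.COLOR_RGB2GRAY); print(g[120,190:315:2])
pockets('wrist2',(180,80,145,90))
E
```

```text
[181 181 159  73  71  72  73  45  42  43  40  39  48  45  41  40  46  49
  86 179 181 180 181 180 181 182 181 181 180 182 181 181 182 182 182 181
 182 181 182 181 182 182 174  85  67  55  58  57  54  60  56  59  59  56
  57  61  60  64  66 160 183 181 182]
rect 616.6 54.1 27.6 53.5 yaw -0.178
 t -0.178 len 53.5 (54) wid 27.6 (28) ctr [622.5  53. ] key off y -0.3
 t -0.133 len 53.7 (54) wid 28.9 (28) ctr [622.5  53.1] key off y 1.0
rect 628.3 123.4 27.5 53.5 yaw -0.187
 t -0.187 len 53.5 (54) wid 27.5 (28) ctr [634.2 122.3] key off y -0.9
 t -0.133 len 53.5 (54) wid 28.9 (28) ctr [634.5 121.9] key off y 1.0
```

```bash
python3 - <<'E'
from h import *
c=load('wrist2'); im=c['pixels'].astype(int); m=((im[...,0]-im[...,2]>60)).astype(np.uint8); m[:,:300]=0; m[:,340:]=0
n,l,s,ce=cv2.connectedComponentsWithStats(m)
t=arm.state(); M=Ro.from_quat(t['tcp_rot']).as_matrix()
for i in range(1,n):
    if s[i,4]>40:
        z=t['eef_pos'][2]+.0245; x,y,w,h,_=s[i]; mid=(x+(w-1)/2,y+(h-1)/2)
        print(s[i],ce[i],'tool mm',((plane(c,[mid],z)[0]-t['eef_pos'])@M*1000).round(1))
print(proj(c,[t['eef_pos']+M@[.0075,0,-.0245]]))
go(.6225,.0531,.11,-.172)
E
```

```text
[305 233  30  28 645] [319.21705426 246.46511628] tool mm [  7.4   0.9 -24.5]
[[317.59618925 246.39929858]]
clk 4.37 pos [0.5581 0.0374 0.1697] head -0.122 F [ 0.4  0.3 -0.9] w 0.228
shift cm [ 6.2  -2.34  5.97] turn 0.05
```

```bash
python3 -m jog '[[1.5,-0.6,0.5,0,0],[1.5,-0.6,1,0,0],[1.5,-0.6,1,0,0],[1.2,-0.4,1,0,0],[0.5,-0.24,1,0.05,0],[0,0,1,0,0],[0,0,1,0,0],[0,0,0.5,0,0],[0,0,0,0,0],[0,0,0,0,0]]'
python3 - <<'E'
from h import *
go(.6225,.0531,.0515,-.172)
c=save('wrist','3')
E
```

```text
clock: 5.2
eef_pos: [0.6224, 0.0543, 0.0997]
tcp_rot: [0.996, -0.086, -0.0, 0.0]
force: [-0.4, 0.1, -0.7]
width: 0.23
clk 5.2 pos [0.6224 0.0543 0.0997] head -0.171 F [-0.4  0.1 -0.7] w 0.23
shift cm [0.03 0.12 4.82] turn 0.001
```

View pics/wrist3.png

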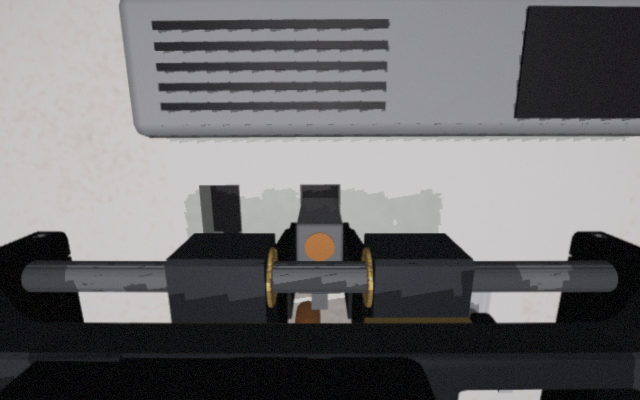

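The cassette sits above pocket0 with its edges parallel to the reader, the head edge lying level at row 135. Descending in steps.

```bash
python3 -m jog '[[0,0,0.8,0,0],[0,0,0.8,0,0],[0,0,0.6,0,0],[0,0,0.4,0,0],[0,0,0.4,0,0],[0,0,0.4,0,0],[0,0,0.4,0,0],[0,0,0.2,0,0],[0,0,0,0,0],[0,0,0,0,0]]'
python3 -m jog '[[0,0,0.2,0,0],[0,0,0.2,0,0],[0,0,0.2,0,0],[0,0,0.1,0,0],[0,0,0.1,0,0],[0,0,0,0,0],[0,0,0,0,0],[0,0,0,0,0],[0,0,0,0,0],[0,0,0,0,0]]'
```

```text
clock: 6.08
eef_pos: [0.6227, 0.0545, 0.0596]
tcp_rot: [0.996, -0.086, 0.0, 0.0]
force: [-0.3, -0.3, -1.0]
width: 0.227
clock: 6.92
eef_pos: [0.6227, 0.0544, 0.0517]
tcp_rot: [0.996, -0.086, 0.0, 0.0]
force: [-0.6, -0.1, -1.4]
width: 0.227
```

```bash
python3 -m jog '[[0,0,0,0,0.42],[0,0,0,0,0.42],[0,0,0,0,0.42],[0,0,0,0,0.42],[0,0,0,0,0.42],[0,0,-1.5,0,0.42],[0,0,-3,0,0.42],[0,0,-3.5,0,0.42],[-1,-0.8,-3.5,0,0.42],[-3,-2.2,0,0,0.42]]'
python3 -m jog '[[-3,-2.3,0,0,0.6],[-3,-2.3,0,0,0.6],[-3,-2.3,0,0,0.6],[-3,-2.3,0,0,0.6],[-3,-2.3,0,0,0.6],[-3,-2.3,0,0,0.6],[-3,-2.3,0,-0.1,0.6],[-1.7,-1.2,0,-0.1,0.6],[0,0,0,0,0.6],[0,0,0,0,0.6]]'
python3 - <<'E'
from h import *
go(.417,.303,.03,.09)
c=save('wrist','4'); print(proj(c,[[.417,.303,.054]]))
E
```

```text
clock: 7.75
eef_pos: [0.5927, 0.0892, 0.1727]
tcp_rot: [0.996, -0.087, 0.006, -0.0]
force: [-0.5, 0.5, 0.1]
width: 0.418
clock: 8.58
eef_pos: [0.3924, 0.2992, 0.1668]
tcp_rot: [1.0, 0.015, 0.0, -0.0]
force: [-0.6, -0.5, -0.2]
width: 0.598
clk 8.58 pos [0.3924 0.2992 0.1668] head 0.03 F [-0.6 -0.5 -0.2] w 0.598
shift cm [ 2.47 -0.31 13.68] turn -0.06
[[315.02622372 166.95355055]]
```

View pics/wrist4.png

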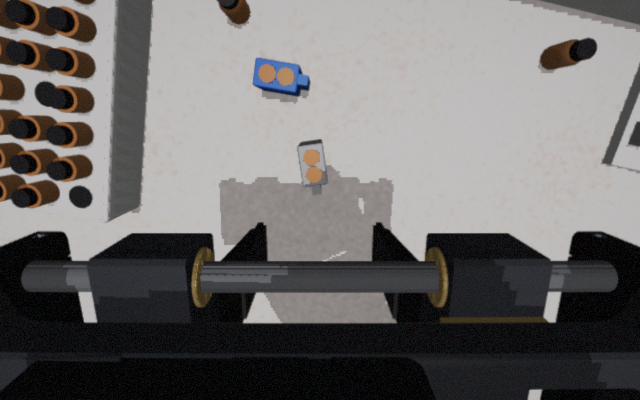

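The left cassette's windows are at (312,157) and (314,174), with the tab at the bottom (317,189), so again toward -x.

```bash
python3 - <<'E'
from h import *
p=windows('wrist4',(290,138,50,55))
go(p[0],p[1],.0305,.09)
E
```

```text
[[311.  156.8]
 [313.5 174.2]] [193 193] [[0.4255 0.3066 0.054 ]
 [0.4107 0.3041 0.054 ]] mid [0.4181 0.3054 0.054 ]
head(+x end first) 0.168 sep 0.015
clk 8.63 pos [0.3931 0.2987 0.1668] head 0.028 F [-0.4  0.2 -0.4] w 0.6
shift cm [ 2.51 -0.6  13.63] turn -0.062
```

```bash
python3 -m jog '[[1.3,-0.35,1.6,0,0.6],[1.2,-0.35,2,-0.07,0.6],[0,0,3,-0.07,0.6],[0,0,3,0,0.6],[0,0,2.5,0,0.6],[0,0,1.5,0,0.6],[0,0,0,0,0.6],[0,0,0,0,0],[0,0,0,0,0],[0,0,0,0,0]]'
python3 - <<'E'
from h import *
go(.4181,.3054,.0305,.168)
E
```

```text
clock: 9.47
eef_pos: [0.4186, 0.3063, 0.0318]
tcp_rot: [0.997, 0.084, 0.001, -0.0]
force: [0.0, -0.2, 0.4]
width: 0.443
clk 9.47 pos [0.4186 0.3063 0.0318] head 0.167 F [ 0.  -0.2  0.4] w 0.443
shift cm [-0.06  0.08  0.13] turn -0.001
```

```bash
python3 -m jog '[[0,0,0.1,0,0],[0,0,0,0,0],[0,0,0,0,0],[0,0,0,0,0],[0,0,0,0,0],[0,0,-1,0,0],[0,0,-2.5,0,0],[0,0,-3.5,0,0],[0,0,-3.5,0,0],[0,0,-3.5,0,0]]' 25
python3 -m jog '[[1,1.5,0,0,0],[2,3.2,0,0,0],[2,3.2,0,0,0],[2,3.2,0,0,0],[2,3.2,0,0,0],[2,3.2,0,0,0],[1.4,2.4,0,0,0],[0,0,0,0.12,0],[0,0,0,0.12,0],[0,0,0,0.1,0]]'
python3 -m jog '[[0,0,0,0,0],[0,0,0,0,0],[0,0,0,0,0],[0,0,0,0,0],[0,0,0,0,0],[0,0,0,0,0],[0,0,0,0,0],[0,0,0,0,0],[0,0,0,0,0],[0,0,0,0,0]]'
python3 - <<'E'
from h import *
go(.6347,.1234,.1,-.172)
c=save('wrist','5'); pts=proj(c,[[.6347,.1234,.044],[.6227,.0544,.074]]);print(pts)
x,y=pts[0].astype(int); pockets('wrist5',(x-40,y-50,80,90))
t=arm.state();M=Ro.from_quat(t['tcp_rot']).as_matrix()
im=c['pixels'].astype(int); m=((im[...,0]-im[...,2]>60)).astype(np.uint8)
n,l,s,ce=cv2.connectedComponentsWithStats(m)
for i in range(1,n):
    if s[i,4]>40: print(s[i],ce[i].round(1),'held: tool',((plane(c,[ce[i]],t['eef_pos'][2]+.0245)[0]-t['eef_pos'])@M*1000).round(1),'seated z.074',plane(c,[ce[i]],.074)[0].round(4))
E
```

```text
clock: 10.3
eef_pos: [0.4172, 0.3061, 0.1716]
tcp_rot: [0.996, 0.084, -0.0, 0.0]
force: [0.1, 0.7, -0.8]
width: 0.23
clock: 11.13
eef_pos: [0.5732, 0.1302, 0.1699]
tcp_rot: [0.996, -0.089, -0.0, 0.0]
force: [0.1, 0.2, -0.1]
width: 0.231
clock: 11.97
eef_pos: [0.5733, 0.1308, 0.1696]
tcp_rot: [0.996, -0.086, 0.0, 0.0]
force: [-0.2, -0.9, -1.3]
width: 0.227
clk 11.97 pos [0.5733 0.1308 0.1696] head -0.172 F [-0.2 -0.9 -1.3] w 0.227
shift cm [ 6.18 -0.32  6.96] turn 0.0
[[314.83631836 122.29873547]
 [404.42700784 122.82835767]]
rect 628.4 123.3 27.3 53.0 yaw -0.164
 t -0.164 len 53.0 (54) wid 27.3 (28) ctr [634.3 122.3] key off y 0.1
 t -0.133 len 53.5 (54) wid 28.4 (28) ctr [634.4 122.2] key off y 1.0
[398 105  17  18 243] [405.8 113.6] held: tool [ 67.3  37.3 -24.5] seated z.074 [0.6294 0.0525 0.074 ]
[397 125  17  17 227] [404.7 133.2] held: tool [ 59.2  37.3 -24.5] seated z.074 [0.6148 0.0551 0.074 ]
[305 232  29  28 645] [319.1 245.5] held: tool [  8.    0.6 -24.5] seated z.074 [0.5341 0.1372 0.074 ]
[111 307  13  11 113] [116.6 312. ] held: tool [-27.  -99.2 -24.5] seated z.074 [0.5022 0.3279 0.074 ]
[126 307  13  11 114] [131.8 311.8] held: tool [-26.8 -91.6 -24.5] seated z.074 [0.5001 0.3141 0.074 ]
```

View pics/wrist5.png

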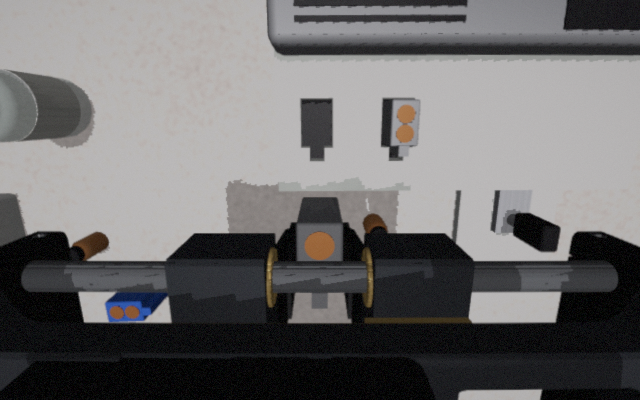

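Cassette 1 is seated in pocket0: its windows centre at (622.1, 53.8) mm at z=74, with 14.8 mm spacing against the expected 15. Pocket1 measures consistently, so I'll insert.

```bash
python3 -m jog '[[1.5,0,0.5,0,0],[1.7,-0.1,1,0,0],[1.7,-0.1,1,0,0],[0.85,-0.12,1,0,0],[0.4,0,1,0,0],[0,0,1,0,0],[0,0,1,0,0],[0,0,0.5,0,0],[0,0,0,0,0],[0,0,0,0,0]]'
python3 -m jog '[[0,0,0.8,0,0],[0,0,0.8,0,0],[0,0,0.6,0,0],[0,0,0.4,0,0],[0,0,0.4,0,0],[0,0,0.4,0,0],[0,0,0.4,0,0],[0,0,0.2,0,0],[0,0,0,0,0],[0,0,0,0,0]]'
python3 -m jog '[[0,0,0.2,0,0],[0,0,0.2,0,0],[0,0,0.2,0,0],[0,0,0.1,0,0],[0,0,0.1,0,0],[0,0,0,0,0],[0,0,0,0,0],[0,0,0,0,0],[0,0,0,0,0],[0,0,0,0,0]]'
```

```text
clock: 12.85
eef_pos: [0.6341, 0.1236, 0.0997]
tcp_rot: [0.996, -0.086, -0.0, 0.0]
force: [-0.5, -0.5, 0.2]
width: 0.23
clock: 13.68
eef_pos: [0.6344, 0.1235, 0.0596]
tcp_rot: [0.996, -0.086, -0.0, 0.0]
force: [-0.2, -0.2, -0.7]
width: 0.228
clock: 14.52
eef_pos: [0.6344, 0.1235, 0.0517]
tcp_rot: [0.996, -0.086, 0.0, 0.0]
force: [-0.0, 0.3, -0.1]
width: 0.229
```

```bash
python3 -m jog '[[0,0,0,0,0.42],[0,0,0,0,0.42],[0,0,0,0,0.42],[0,0,0,0,0.42],[0,0,0,0,0.42],[0,0,-1.5,0,0.42],[0,0,-3,0,0.42],[0,0,-3.5,0,0.42],[0,0,-3.5,0,0.42],[-1.2,1.5,-3.5,0,0.42]]'
python3 -m jog '[[-2.8,3,0,0,0.5],[-2.8,3,0,0,0.5],[-2.8,3,0,0,0.5],[-2.8,3.1,0,0,0.5],[-2.8,3.1,0,0,0.5],[-2,2.1,0,0,0.5],[-1,1.2,0,0,0.5],[0,0,0,0,0.5],[0,0,0,0,0.5],[0,0,0,0,0.5]]'
python3 - <<'E'
from h import *
go(.5077,-.0525,.043,-.172)
c=save('wrist','6'); pts=proj(c,[[.5077,-.0525,.08],[.6227,.0544,.074],[.6344,.1235,.074]]);print(pts)
im=c['pixels'].astype(int); m=((im[...,0]-im[...,2]>60)).astype(np.uint8)
n,l,s,ce=cv2.connectedComponentsWithStats(m)
for i in range(1,n):
    if s[i,4]>20: print(s[i],ce[i].round(1),'seated z.074',plane(c,[ce[i]],.074)[0].round(4))
E
```

```text
clock: 15.35
eef_pos: [0.6211, 0.1118, 0.2031]
tcp_rot: [0.996, -0.085, 0.001, -0.0]
force: [0.1, -1.2, -0.1]
width: 0.422
clock: 16.18
eef_pos: [0.4219, -0.0421, 0.2018]
tcp_rot: [0.996, -0.086, 0.0, 0.0]
force: [-0.2, -0.3, 0.7]
width: 0.5
clk 16.18 pos [ 0.4219 -0.0421  0.2018] head -0.172 F [-0.2 -0.3  0.7] w 0.5
shift cm [ 8.62 -0.45 15.89] turn 0.0
[[313.07015952  92.52383367]
 [155.3240971  -30.88987364]
 [ 68.5070355  -29.19656979]]
[421 258   4  10  24] [422.8 262.9] seated z.074 [ 0.3353 -0.1291  0.074 ]
[212 266   6  16  56] [214.3 273. ] seated z.074 [0.3596 0.0718 0.074 ]
[422 287   5  14  52] [423.9 293.9] seated z.074 [ 0.302  -0.1269  0.074 ]
```

View pics/wrist6.png

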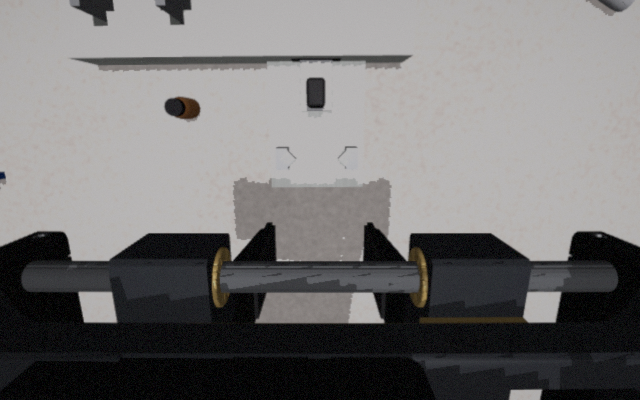

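The grip top is at (316,93) and the pointers at about (286,157) and (348,156). That's 10 pictures viewed so far. I'll use one contrast-stretched crop for the tips.

```bash
python3 - <<'E'
from h import *
im=cv2.imread('pics/wrist6.png'); g=cv2.cvtColor(im,cv2.COLOR_BGR2GRAY)
z=cv2.resize(g[135:195,260:375],None,fx=6.9,fy=6.9,interpolation=cv2.INTER_NEAREST); z=cv2.normalize(z,None,0,255,cv2.NORM_MINMAX)
cv2.imwrite('pics/z3.png',z)
c=load('wrist6')
m=np.zeros_like(g); m[70:115,295:335]=g[70:115,295:335]<70
n,l,s,ce=cv2.connectedComponentsWithStats(m)
t=arm.state();M=Ro.from_quat(t['tcp_rot']).as_matrix()
for i in range(1,n):
    if s[i,4]>40:
        x,y,w,h,_=s[i]; print(s[i],'near-edge/top corners tool mm',((plane(c,[(x-.5,y-.5),(x+w-.5,y+h-.5)],.08)-t['eef_pos'])@M*1000).round(1))
E
```

```text
[307  78  18  30 498] near-edge/top corners tool mm [[ 98.2  -9.6 121.7]
 [ 74.1   5.3 121.7]]
```

View pics/z3.png

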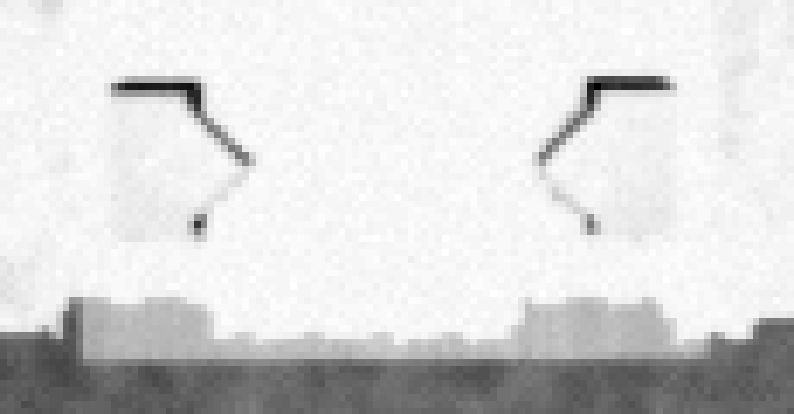

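```bash
python3 - <<'E'
from h import *
c=load('wrist6'); t=arm.state();M=Ro.from_quat(t['tcp_rot']).as_matrix()
P=plane(c,[(296,158.3),(337.8,158.0),(296,148),(296,169)],.03)
print(((P-t['eef_pos'])@M*1000).round(1),P.round(4)); d=P[0]-P[1]; print(np.linalg.norm(d),np.arctan2(-d[0],d[1]))
E
```

```text
[[ 25.3 -23.  171.7]
 [ 25.5  19.8 171.7]
 [ 35.8 -22.8 171.7]
 [ 14.2 -23.2 171.7]] [[ 0.4509 -0.0236  0.03  ]
 [ 0.4438 -0.0658  0.03  ]
 [ 0.4612 -0.0256  0.03  ]
 [ 0.44   -0.0215  0.03  ]]
0.04283122502594344 -0.16594819525732268
```

The mark lies 60.8 mm further out than the closed grip, within the stated 40–65 mm. Tip separation is 42.8 mm against the true 42. Going to the grip.

```bash
python3 -m jog '[[2,-0.1,1,0,0.5],[2.6,-0.1,2,0,0.5],[2.6,-0.1,2,0,0.5],[1.4,0,2,0,0.5],[0,0,2.5,0,0.5],[0,0,2.5,0,0.5],[0,0,2,0,0.5],[0,0,1.8,0,0.5],[0,0,0,0,0.5],[0,0,0,0,0.5]]'
python3 -m jog '[[0,0,0,0,0],[0,0,0,0,0],[0,0,0,0,0],[0,0,0,0,0],[0,0,0,0,0],[0,0,0,0,0],[0,0,0,0,0],[0,0,0,0,0],[0,0,0,0,0],[0,0,0,0,0]]' 45
python3 - <<'E'
from h import *
go(.4474,-.0447,.043,-.172)
E
```

```text
clock: 17.07
eef_pos: [0.5065, -0.0534, 0.0429]
tcp_rot: [0.996, -0.085, -0.001, -0.0]
force: [0.6, -0.4, 0.9]
width: 0.498
clock: 17.9
eef_pos: [0.5066, -0.0536, 0.0441]
tcp_rot: [0.996, -0.086, 0.0, -0.0]
force: [0.9, 6.8, 3.8]
width: 0.165
clk 17.9 pos [ 0.5066 -0.0536  0.0441] head -0.171 F [0.9 6.8 3.8] w 0.165
shift cm [-5.99  0.13  0.11] turn 0.001
```

```bash
python3 - <<'E'
from h import *
for n in ['wrist','top','scene']:
    c=save(n,'7'); print(n,proj(c,[[.6221,.0538,.074],[.6345,.1233,.074]]).round(0).tolist())
    im=c['pixels'].astype(int); m=((im[...,0]-im[...,2]>45)&(im[...,0]>100)).astype(np.uint8)
    k,l,s,ce=cv2.connectedComponentsWithStats(m)
    for i in range(1,k):
        p=plane(c,[ce[i]],.074)[0]
        if s[i,4]>5 and .55<p[0]<.7 and 0<p[1]<.2: print(ce[i].round(1),s[i,4],p.round(4))
E
```

```text
wrist [[-1.0, 41.0], [-171.0, 44.0]]
[ 4.6 21.8] 327 [0.6284 0.0487 0.074 ]
[ 8.1 62. ] 594 [0.6142 0.0529 0.074 ]
top [[285.0, 169.0], [262.0, 165.0]]
[261.1 165.1] 29 [0.6347 0.1262 0.074 ]
[284.2 169.2] 29 [0.6223 0.057  0.074 ]
scene [[371.0, 211.0], [393.0, 202.0]]
[391.9 199.9] 8 [0.6264 0.1259 0.074 ]
[395.2 203.2] 8 [0.6417 0.1224 0.074 ]
[371.4 210.6] 18 [0.6227 0.0554 0.074 ]
```

Both cassettes check out in the top and scene views: 70.3 mm apart at z=74 mm, matching the pocket spacing. Pulling 60.8 mm.

```bash
python3 -m jog '[[-0.3,0,0,0,0],[-0.6,0,0,0,0],[-0.8,0,0,0,0],[-0.8,0,0,0,0],[-0.8,0,0,0,0],[-0.8,0,0,0,0],[-0.8,0,0,0,0],[-0.6,0,0,0,0],[-0.4,0,0,0,0],[-0.2,0,0,0,0]]' 45
python3 -m jog '[[0,0,0,0,0],[0,0,0,0,0],[0,0,0,0,0],[0,0,0,0,0],[0,0,0,0,0],[0,0,0,0,0],[0,0,0,0,0],[0,0,0,0,0],[0,0,0,0,0],[0,0,0,0,0]]'
python3 - <<'E'
from h import *
go(.4474,-.0447,.043,-.172)
c=save('wrist','8'); d=save('top','8'); s=save('scene','8')
t=arm.state()
P=[[.4474,-.0447,.08],[.4509,-.0236,.03],[.4438,-.0658,.03]]
print(proj(c,P),proj(d,P),proj(s,P))
a=cv2.imread('pics/wrist8.png'); b=cv2.imread('pics/scene8.png'); x,y=proj(s,P)[0].astype(int)
v=cv2.resize(b[y-28:y+42,x-35:x+35],(396,396),interpolation=cv2.INTER_CUBIC)
v2=cv2.resize(a[180:380,220:420],(396,396)); cv2.imwrite('pics/z4.png',np.hstack([v,v2]))
E
```

```text
clock: 18.88
eef_pos: [0.4478, -0.0437, 0.0442]
tcp_rot: [0.996, -0.086, 0.002, 0.0]
force: [9.9, 3.8, -2.9]
width: 0.164
clock: 19.72
eef_pos: [0.4483, -0.0438, 0.0441]
tcp_rot: [0.996, -0.086, 0.002, 0.0]
force: [8.2, 3.9, -1.6]
width: 0.165
clk 19.72 pos [ 0.4483 -0.0438  0.0441] head -0.171 F [ 8.2  3.9 -1.6] w 0.165
shift cm [-0.07  0.1   0.11] turn 0.001
[[320.07544335 273.49469488]
 [283.22371408 235.15368056]
 [356.61383886 234.75496038]] [[317.85575813 227.85000721]
 [311.16176299 228.39197043]
 [325.21254397 230.83646678]] [[298.12974513 192.47700326]
 [305.84092193 204.28715613]
 [291.99967176 209.52834064]]
```

View pics/z4.png

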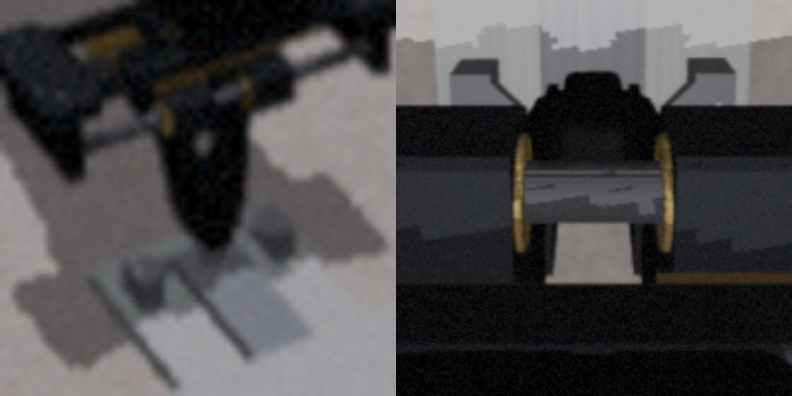

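```bash
python3 - <<'E'
from h import *
c=load('wrist8'); t=arm.state();M=Ro.from_quat(t['tcp_rot']).as_matrix()
f=lambda uv,z:((plane(c,[uv],z)[0]-t['eef_pos'])@M*1000).round(1)
g=cv2.cvtColor(c['pixels'],cv2.COLOR_RGB2GRAY); print(g[205:240,319])
print('stem base far edge',f((319.5,216),.022),'pad far corner L/R z.03 (expected mark+~10)',f((255,216),.03),f((578/1.98+220,216),.03))
print('mark', (np.array([.44735,-.0447,.03])-t['eef_pos'])@M*1000)
a=g[205:240,245:275]; print(a[5:20,10])
E
```

```text
[129 117 115 116 120 112 118 118 116 114  92  40   5   9  12  10   9   0
  11  16   1   5   0   1  12   8   5  12   6  10   0   0   9  17   7]
stem base far edge [ 8.3  0.8 22.2] pad far corner L/R z.03 (expected mark+~10) [ 10.7 -36.3  14.2] [ 10.5 111.9  14.2]
mark [-0.79785868  1.01104843 14.1501956 ]
[ 74  54  53  53  50  50  57  69 107 111 114 112 109 112 109]
```

The grip is about 1–2.5 mm short of the mark, so I'll pull 1.7 mm more and settle.

```bash
python3 -m jog '[[-0.1,0,0,0,0],[-0.07,0,0,0,0],[0,0,0,0,0],[0,0,0,0,0],[0,0,0,0,0],[0,0,0,0,0],[0,0,0,0,0],[0,0,0,0,0],[0,0,0,0,0],[0,0,0,0,0]]' 45
python3 - <<'E'
from h import *
go(.4474,-.0447,.043,-.172)
c=save('top','9'); im=c['pixels'].astype(int); m=((im[...,0]-im[...,2]>45)&(im[...,0]>100)).astype(np.uint8)
k,l,s,ce=cv2.connectedComponentsWithStats(m)
for i in range(1,k):
    p=plane(c,[ce[i]],.074)[0]
    if s[i,4]>5 and .55<p[0]<.7 and 0<p[1]<.2: print(ce[i].round(1),s[i,4],p.round(4))
from rig import workorder
print(workorder.sign_off())
E
```

```text
clock: 20.7
eef_pos: [0.4466, -0.0435, 0.0442]
tcp_rot: [0.996, -0.086, 0.002, 0.0]
force: [8.6, 3.3, -2.3]
width: 0.166
clk 20.7 pos [ 0.4466 -0.0435  0.0442] head -0.171 F [ 8.6  3.3 -2.3] w 0.166
shift cm [0.1  0.1  0.12] turn 0.001
[261.1 165.1] 29 [0.6347 0.1262 0.074 ]
[284.2 169.2] 29 [0.6223 0.057  0.074 ]
the job is handed in; nothing more can be done
None
```

I put both grey cassettes into the reader's pockets with their tabs in the keyways. I then pulled the shutter out to the pointers and handed the job in at about 20.7 s, still gripping it; no verdict was reported.

**Cassettes**
- In the last top view their window tops, cast onto the 74 mm seated height, are 70.3 mm apart; the pockets are 70 mm apart.
- The top view puts both about 3 mm further left (+y) than the wrist view did. Both cassettes shift equally, so I put this down to camera calibration.
- I did not look at the outer cassette up close after releasing it. Its seating rests on the top and scene views and on its unobstructed descent to about 1 mm above the floor.

**Shutter**
- The wrist force was 8.6 N at the end, which is what the spring should give at about 60 mm of travel. The opening stayed at 15.8 mm, so the grip did not slip.
- The mark measured 60.8 mm out from the closed grip. After the first pull, estimates of the grip's middle put it 1 to 2.5 mm short, so I pulled 1.7 mm more. I expect it within about 2 mm of the line.
- The pointer tips were partly hidden by the gripper, so I could not measure the final alignment directly.

I did not touch the vials, rack, bottle, spatula or the blue look-alike. I did not re-measure where they stand.

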